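Draw the sprung bolt of the blue specimen box

TASK

Unbolt the blue specimen box: press its red spring catch right down with one fingertip and keep it right down while the other fingertip pushes the bolt's upright tab towards the catch until the bolt is fully open, then let go so that the catch springs up again. Only press and push: pick nothing up, do not shift either box, leave the grey box bolted, its catch alone, and the vial on the lid and everything else standing where it is.

Things in the scene. Friction and masses are not known exactly. Their poses are not given: they have to be found in the camera images.
- blue_box: The blue specimen box, loose on the bench, 2 to 3.2 kg, 130 x 190 x 60 mm (x, y, z), painted blue. Origin: centre of its underside, z up; flat lid at z = 60 mm. Along its y axis on the lid: the red catch (-y side), the bolt (middle), the bolt's keeper, an aluminium bridge at y = 56 to 68 mm, 11.2 mm tall (+y side). Both boxes are alike but for colour.
- blue_catch_top (a point): Centre of the top of the blue box's red ribbed catch, a flat pad 36 mm (x) by 52 mm (y), at x 0, y -50 mm of the box; 26 mm above the lid when up, 18 mm when right down; moves with it. Axes as the box's. Press anywhere on the pad; a fingertip may slide along it. Two cheeks 10 mm tall flank it at x +/-23 mm. Its two pins stand in the way of the bolt's lugs and sink with it.
- blue_catch (a joint): How far the blue box's catch is pressed straight down, m: 0 up, 0.008 right down on its stop. A spring pushes it up with 2 N at the top, 6 N at the bottom. Up, it blocks the bolt at either end of its travel; from about 0.004 down the bolt is free.
- blue_bolt_tab (a point): Middle of the +y face (the one to push) of the blue box's upright bolt tab, 30 mm above the lid, x 0, y 10 mm of the box while bolted; moves with the bolt. Axes as the box's. Tab: aluminium, yellow top, 28 mm (x) by 10 mm (y), top 44 mm above the lid. From it a flat steel bar, top 9 mm above the lid, runs to +y; nothing on that side is over 12 mm above the lid within 20 mm of x 0.
- blue_bolt (a joint): How far the blue box's bolt is drawn from its keeper towards the catch (box -y), m: 0 bolted, 0.020 fully open on its stop. About 2 N of friction; it stays where it is left. With the catch up it has 2 mm of play at either end.
- grey_box: The grey specimen box, loose on the bench, 2 to 3.2 kg, 130 x 190 x 60 mm (x, y, z), painted grey. Origin: centre of its underside, z up; flat lid at z = 60 mm. Along its y axis on the lid: the red catch (-y side), the bolt (middle), the bolt's keeper, an aluminium bridge at y = 56 to 68 mm, 11.2 mm tall (+y side). Both boxes are alike but for colour.
- grey_catch_top (a point): Centre of the top of the grey box's red ribbed catch, a flat pad 36 mm (x) by 52 mm (y), at x 0, y -50 mm of the box; 26 mm above the lid when up, 18 mm when right down; moves with it. Axes as the box's. Press anywhere on the pad; a fingertip may slide along it. Two cheeks 10 mm tall flank it at x +/-23 mm. Its two pins stand in the way of the bolt's lugs and sink with it.
- grey_catch (a joint): How far the grey box's catch is pressed straight down, m: 0 up, 0.008 right down on its stop. A spring pushes it up with 2 N at the top, 6 N at the bottom. Up, it blocks the bolt at either end of its travel; from about 0.004 down the bolt is free.
- grey_bolt_tab (a point): Middle of the +y face (the one to push) of the grey box's upright bolt tab, 30 mm above the lid, x 0, y 10 mm of the box while bolted; moves with the bolt. Axes as the box's. Tab: aluminium, yellow top, 28 mm (x) by 10 mm (y), top 44 mm above the lid. From it a flat steel bar, top 9 mm above the lid, runs to +y; nothing on that side is over 12 mm above the lid within 20 mm of x 0.
- grey_bolt (a joint): How far the grey box's bolt is drawn from its keeper towards the catch (box -y), m: 0 bolted, 0.020 fully open on its stop. About 2 N of friction; it stays where it is left. With the catch up it has 2 mm of play at either end.
- vial_mid (a point): Middle of a capped amber glass vial, 22 mm in diameter and 40 mm tall, standing on the blue box's lid beside the bolt's keeper. Leave it standing.
- pot: Small clear pot with green cap, 36 mm in diameter, 25 mm tall, standing on the grey box's lid; origin: centre of its underside. Bystander.
- amber_bottle: Amber bottle, 56 mm in diameter, 110 mm tall; origin: centre of its underside. Bystander.
- jar: White jar with blue lid, 64 mm in diameter, 75 mm tall; origin: centre of its underside. Bystander.
- mug: White mug, 76 mm in diameter, 90 mm tall, handle at its +y; origin: centre of its underside. Bystander.
- tray_mid (a point): Centre of a yellow slide tray, 85 x 140 x 25 mm. Bystander.
- stapler: Orange stapler, 36 x 130 x 45 mm; origin: centre of its underside. Bystander.

How it is judged:
By the outcome, as a careful person would: the job done as asked, in the order asked, and still so for the second after the job is handed in, with the robot touching nothing.
It also fails if it takes over 38 s, if anything falls off the work surface, if the arm or the gripper's body presses on something with over 40 N, if the wrist force passes 120 N, or if a joint passes its speed limit or range.

ROBOT

A 6-joint arm with a two-finger parallel gripper is mounted at the origin on the work surface. World frame = base frame: x ahead of the robot, y to its left, z up, the work surface at z = 0. Lengths are in m, angles in rad, forces in N, time in s.
With the tool pointing down it reaches from about 0.3 to 0.875 m from the base axis. Payload 6.4 kg.
Tool frame: the origin (TCP) lies midway between the tips of the shut fingers; the grasp point (between the pads) lies 19 mm behind it (ctrl.tcp_to_grasp is the distance from the TCP to the grasp point, in m); z points along the fingers, y is the direction in which the jaws open and shut (so a half turn about z gives the same grasp; the last joint's range is limited). The gripper opens to 85 mm and grips with 20 to 120 N. Pads are 22 mm wide; open, the fingers measure 114 mm over their backs; the gripper's body (76 mm by 85 mm) begins 54 mm behind the grasp point. The pads swing forward as they close: fully open they stand 13 mm farther back than shut.
Start: joints at [1.044, 0.181, 1.607, -0, 1.354, -0.206], TCP at [0.181, 0.546, 0.231] pointing down, gripper open.
Joint ranges: [-2.99, 2.99], [-0.89, 2.07], [0.3, 2.58], [-1.14, 4.28], [0, 2.63], [-3.12, 3.12]. Speed limits (rad/s): [2.57, 2.57, 3.01, 3.14, 3.14, 3.14].

INTERFACE

Orientations are given as a unit quaternion [w, x, y, z].
In Python, from bench import monitor, imaging, order, spotter, ctrl gives the robot as it stands.
- The arm moves only by the shell command python3 -m pendant 'ROWS'. ROWS is JSON, a list that holds one entry, the list of rows, each a list of 5 numbers: the shift along the world's x, y, z in mm, then the turn about the world's z in degrees, then the finger opening in mm, from 0 to 85.4. A call has 1 to 8 rows; each row shifts and turns the commanded pose from where the row before left it; what a row does not reach is not made up. A row lasts 1/8 s, in which the tool goes at most 62.5 mm and 10.7 degrees, less where a joint would pass 70% of its speed; a pose out of reach is approached as far as the arm can. A call with a gripper value outside its range is refused whole. The fingers move at their own pace and stop on an object; the grip force is fixed at half the most. Time passes only in rows, so rows that do not move let the fingers close. It gives the time, the measured TCP pose, the force and the opening at its end, in the units of the state.
- monitor.get_obs(): the state, without advancing time (a new reading comes with each control period).
- imaging.camera(name): name is "scene" or "top" or "wrist"; returns a dict with "img" (384x512x3 uint8, red, green, blue), "vfov" (degrees; the focal length in pixels is half the picture's height over the tangent of half this angle, whatever the lens; pixels are square), "cx", "cy" (the principal point, pixels), "origin" and "orientation" of the camera in the world. Camera axes: x right, y down, z forward; pixel columns grow to the right and rows downward; lengths in m; the calibration is good to about 2 mm. A picture is of the moment at which its call begins. There is no depth.
- order.hand_in(): hands the job in, once; it reports no verdict.
Trained networks look in the newest picture that a camera, given by its name, has taken for a name from the list of things; names that differ only in an ending like _2 or _b are one class to them, and where a whole thing is asked for, a point or a joint stands for the part that bears it (a point fixed in the world has none). Each returns a list of dicts, best first, with "confidence" (0 to 1); they miss things now and then, are a little off and sometimes report something else, mostly with a low value. They report only what shows in the picture. A call takes as long as a camera call.
- spotter.recognise(camera, thing): "at" ([x, y, z] in m, in the coordinates of the camera as it stood for that picture, good to about 4 mm: the middle of the surface that is visible of it).
- spotter.tip_of(camera, thing): "at" ([x, y, z] in m, in the coordinates of the camera as it stood for that picture, good to about 4 mm: a listed point, or the origin of a listed thing).
The state is a dict: "time_s": time; "q": joint angles; "dq": joint speeds; "joint_efforts": joint torques, N m; "eef_pos": TCP position; "eef_rot": TCP orientation; "wrist_force": force on the tool from outside, world axes, zero at the start; "torque": the same for the moment, N m; "opening": opening from 0.0 (shut) to 1.0 (fully open).
Only numpy, scipy, OpenCV 4.12 (cv2) and the standard library are available. Lean on these libraries where they do the work, as an engineer would, in place of code of your own. Each camera call takes 0.05 s, during which the arm holds its last target. There are 200 camera calls.

## Working session

There is one attempt and no reset: what is moved stays moved. The work goes in short steps, Python scripts to look and compute and a shell command to move; the robot and the scene stay as the last step left them, time stands still between calls to the robot, and variables do not carry over. Pictures are saved under pics/ and viewed, about 8 in all and at most 12, crops included, and the job is handed in when it is done.

```bash
mkdir -p pics
cat > h.py <<'E'
import numpy as np, cv2
from scipy.spatial.transform import Rotation as R
from bench import monitor, imaging, order, spotter, ctrl
def rot(q): return R.from_quat([q[1],q[2],q[3],q[0]]).as_matrix()
def cam(n):
    c=imaging.camera(n); c['R']=rot(c['orientation']); c['o']=np.array(c['origin'])
    c['f']=c['img'].shape[0]/2/np.tan(np.radians(c['vfov'])/2); return c
def px(c,p):
    v=c['R'].T@(np.array(p)-c['o']); return v[:2]/v[2]*c['f']+[c['cx'],c['cy']]
def ray_z(c,u,v,z):
    d=c['R']@np.array([(u-c['cx'])/c['f'],(v-c['cy'])/c['f'],1]); return c['o']+d*(z-c['o'][2])/d[2]
def find(c,n,t,k=2,fn=None):
    return [(np.round(c['R']@np.array(r['at'])+c['o'],4),round(r['confidence'],2)) for r in (fn or spotter.tip_of)(n,t)[:k]]
def save(c,f,crop=None,s=1):
    im=c['img'][...,::-1]
    if crop: im=im[crop[1]:crop[3],crop[0]:crop[2]]
    cv2.imwrite('pics/'+f,cv2.resize(im,None,fx=s,fy=s,interpolation=cv2.INTER_CUBIC))
E
python3 - <<'E'
from h import *
ims=[]
for n in ['top','scene','wrist']:
    c=cam(n); ims.append(c['img'])
    print(n,c['o'].round(3),c['f'],c['R'][:,2].round(2))
    for t in ['blue_box','blue_catch_top','blue_bolt_tab','grey_box','grey_catch_top','grey_bolt_tab','vial_mid','pot','amber_bottle','jar','mug','tray_mid','stapler']:
        r=find(c,n,t)
        print(t,[(list(p),k,list(px(c,p).round())) for p,k in r])
    save(c,n+'1.png',s=1.5)
print(monitor.get_obs())
E
```

```text
top [ 0.503 -0.013  1.39 ] 377.41069399033864 [ 0.06  0.01 -1.  ]
blue_box [([np.float64(0.4788), np.float64(-0.1955), np.float64(0.0019)], 0.97, [np.float64(317.0), np.float64(218.0)]), ([np.float64(0.4681), np.float64(0.2105), np.float64(0.0612)], 0.5, [np.float64(204.0), np.float64(224.0)])]
blue_catch_top [([np.float64(0.4699), np.float64(-0.2412), np.float64(0.0886)], 0.45, [np.float64(334.0), np.float64(220.0)]), ([np.float64(0.5272), np.float64(-0.1418), np.float64(0.079)], 0.2, [np.float64(304.0), np.float64(205.0)])]
blue_bolt_tab [([np.float64(0.4752), np.float64(-0.1815), np.float64(0.0889)], 0.49, [np.float64(316.0), np.float64(219.0)])]
grey_box [([np.float64(0.4932), np.float64(0.1418), np.float64(-0.001)], 0.79, [np.float64(225.0), np.float64(216.0)])]
grey_catch_top [([np.float64(0.4832), np.float64(0.0889), np.float64(0.0841)], 0.71, [np.float64(237.0), np.float64(219.0)])]
grey_bolt_tab [([np.float64(0.4962), np.float64(0.1543), np.float64(0.0924)], 0.69, [np.float64(218.0), np.float64(216.0)]), ([np.float64(0.4824), np.float64(0.0861), np.float64(0.0838)], 0.15, [n
[... 3148 characters left out ...]

mug []
tray_mid []
stapler []
{'time_s': 2.1, 'q': array([ 1.04370039e+00,  1.80803053e-01,  1.60701152e+00,  1.83124448e-05,
        1.35379804e+00, -2.06322135e-01]), 'dq': array([ 0.00157447, -0.00038028,  0.00056235,  0.00050497,  0.00099504,
        0.00129415]), 'joint_efforts': array([-2.57563988e-04, -4.44839895e+01, -3.51674724e+01, -4.46628783e-04,
        7.79376314e-04, -4.32407228e-05]), 'eef_pos': array([0.18129302, 0.5456822 , 0.23128116]), 'eef_rot': array([-1.19254159e-05,  1.59702101e-01,  9.87165254e-01, -6.11094742e-06]), 'wrist_force': array([ 0.04444492,  0.31169192, -0.06580306]), 'torque': array([-0.00025458,  0.01664267,  0.00550569]), 'opening': 1.0054236188974952}
```

View pictures.

View pics/top1.png

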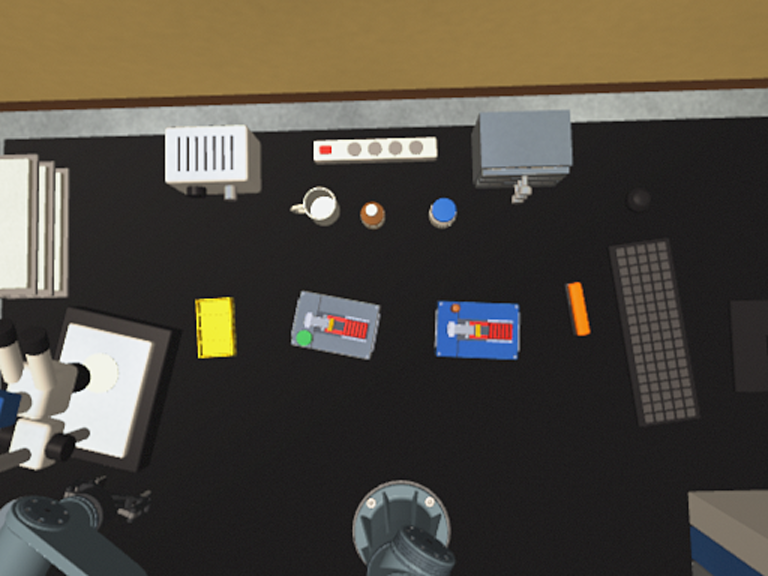

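View pics/scene1.png

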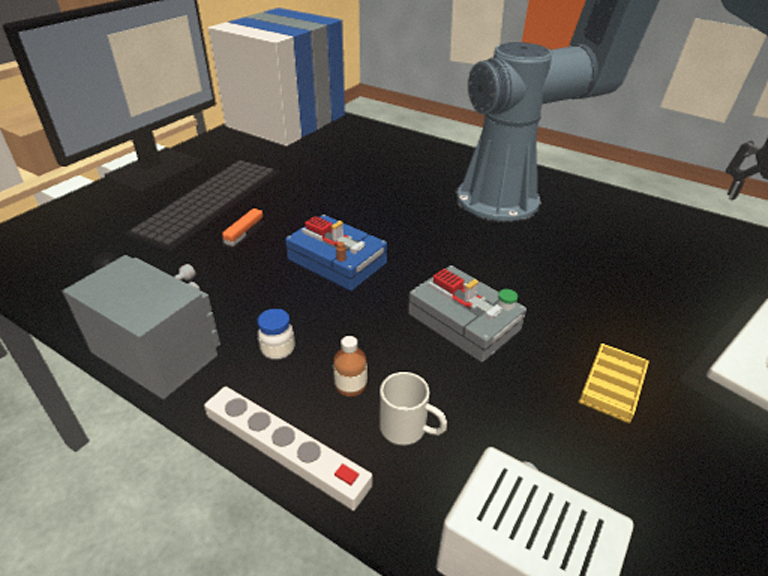

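```bash
python3 -m pendant '[[[21,-54,0,2,58],[21,-54,0,2,58],[21,-54,0,2,58],[21,-54,0,2,58],[21,-54,0,2,58],[21,-54,0,2,58],[21,-54,0,2,58],[21,-54,0,2,58]]]'; python3 -m pendant '[[[21,-54,0,0,58],[21,-54,0,0,58],[21,-54,0,0,58],[21,-54,0,0,58],[20,-54,0,0,58],[18,-52,0,0,58],[0,0,0,0,58]]]'
python3 - <<'E'
from h import *
c=cam('wrist'); print(c['o'])
for t in ['blue_box','blue_catch_top','blue_bolt_tab','vial_mid']:
    for _ in range(1): print(t,[(p,k,px(c,p).round()) for p,k in find(c,'wrist',t)])
save(c,'w2.png',s=1.5)
o=monitor.get_obs(); print(o['time_s'],o['eef_pos'],o['eef_rot'],o['wrist_force'],o['opening'])
np.savez('pics/w2.npz',**c)
E
```

```text
time_s: 3.1
eef_pos: [0.3498, 0.1119, 0.2318]
eef_rot: [0.001, 0.02, 1.0, 0.0]
wrist_force: [0.3, -0.0, 0.2]
opening: 0.677
time_s: 3.98
eef_pos: [0.4717, -0.2117, 0.2309]
eef_rot: [-0.0, 0.023, 1.0, -0.0]
wrist_force: [-0.3, 0.7, 0.1]
opening: 0.682
[ 0.40285576 -0.20920194  0.37441242]
blue_box [(array([ 0.5264, -0.14  ,  0.0812]), 0.33, array([325., 218.]))]
blue_catch_top [(array([ 0.4737, -0.2387,  0.0909]), 0.79, array([231., 178.]))]
blue_bolt_tab [(array([ 0.4778, -0.1785,  0.0892]), 0.83, array([290., 179.]))]
vial_mid [(array([ 0.5278, -0.1434,  0.0829]), 0.98, array([322., 220.]))]
4.225 [ 0.47105667 -0.20702112  0.23134009] [-2.10687653e-05  2.01047847e-02  9.99797870e-01  1.31275306e-04] [ 0.91644289  0.05502702 -0.37925658] 0.6806408279114532
```

View pics/w2.png

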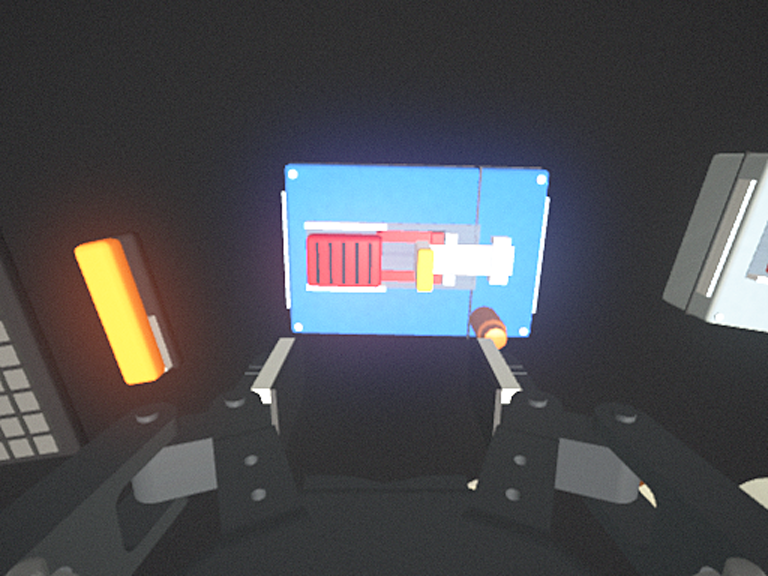

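Run:
```python
from h import *
c=dict(np.load('pics/w2.npz'))
im=c['img']; hsv=cv2.cvtColor(im,cv2.COLOR_RGB2HSV)
def blob(lo,hi,roi):
    m=cv2.inRange(hsv,lo,hi); k=np.zeros_like(m); x0,y0,x1,y1=roi; k[y0:y1,x0:x1]=m[y0:y1,x0:x1]
    n,l,s,ce=cv2.connectedComponentsWithStats(k); i=1+s[1:,4].argmax()
    return s[i],cv2.minAreaRect(np.argwhere(l==i)[:,::-1].astype(np.float32))
s,r=blob((18,120,150),(35,255,255),(270,155,300,205)); print('tab',s,r)
print(ray_z(c,*r[0],.104), [ray_z(c,*p,.104)[:2].round(4) for p in cv2.boxPoints(r)])
s,r=blob((0,150,60),(8,255,255),(195,145,256,200)); print('catch',s,r)
print(ray_z(c,*r[0],.086), [ray_z(c,*p,.086)[:2].round(4) for p in cv2.boxPoints(r)])
s,r=blob((105,150,80),(125,255,255),(170,90,385,235)); print('lid',s,r)
print(ray_z(c,*r[0],.06), [ray_z(c,*p,.06)[:2].round(4) for p in cv2.boxPoints(r)])
# lid screws
for p in [(292,174),(541,180),(298,327),(523,331)]: print(ray_z(c,p[0]/1.5,p[1]/1.5,.06)[:2].round(4))
# two-view height check: top + wrist on tab top
```

```text
tab [279 166  10   4  12] ((283.3414611816406, 167.07318115234375), (2.871220111846924, 9.055386543273926), 83.6598129272461)
[ 0.46223408 -0.18639812  0.104     ] [array([ 0.4611, -0.1909]), array([ 0.4605, -0.1822]), array([ 0.4633, -0.1819]), array([ 0.4639, -0.1906])]Traceback (most recent call last):
  File "<stdin>", line 10, in <module>
  File "<stdin>", line 6, in blob
ValueError: attempt to get argmax of an empty sequence
```

```bash
cat > seg.py <<'E'
from h import *
def seg(c):
    im=c['img'].astype(int); r,g,b=im[...,0],im[...,1],im[...,2]
    def big(m):
        m=cv2.morphologyEx(m.astype(np.uint8),cv2.MORPH_CLOSE,np.ones((5,5)))
        n,l,s,ce=cv2.connectedComponentsWithStats(m); i=1+s[1:,4].argmax(); return cv2.minAreaRect(np.argwhere(l==i)[:,::-1].astype(np.float32))
    win=np.zeros(r.shape,bool); win[90:240,170:385]=1
    out={}
    for n,m,z in [('tab',(r>170)&(g>110)&(b<90)&(np.arange(512)[None]<306),.104),('lid',(b>r+60)&(b>100),.06),('red',(r>100)&(g<70)&(b<90),.086)]:
        q=big(m&win); out[n]=q
        print(n,np.round(q[0],1),np.round(q[1],1),round(q[2],1),ray_z(c,*q[0],z)[:2].round(4),[list(ray_z(c,*p,z)[:2].round(4)) for p in cv2.boxPoints(q)])
if __name__=='__main__':
    c=dict(np.load('pics/w2.npz')); print(c['img'][[180,170,174],[283,240,216]]); seg(c)
    for p in [(292,174),(541,180),(298,327),(523,331)]: print(ray_z(c,p[0]/1.5,p[1]/1.5,.06)[:2].round(4))
E
python3 seg.py
```

```text
[[255 255 153]
 [255 148 159]
 [255 127 137]]Traceback (most recent call last):
  File "seg.py", line 13, in <module>
    c=dict(np.load('pics/w2.npz')); print(c['img'][[180,170,174],[283,240,216]]); seg(c)
                                                                                  ~~~^^^
  File "seg.py", line 10, in seg
    q=big(m&win); out[n]=q
  File "seg.py", line 6, in big
    n,l,s,ce=cv2.connectedComponentsWithStats(m); i=1+s[1:,4].argmax(); return cv2.minAreaRect(np.argwhere(l==i)[:,::-1].astype(np.float32))
                                                      ~~~~~~~~~~~~~~^^
ValueError: attempt to get argmax of an empty sequence
```

```bash
sed -i "s/(r>170)&(g>110)&(b<90)/(r>170)\&(g>150)\&(b<g-50)/; s/(r>100)&(g<70)&(b<90)/(r>g+60)\&(r>b+60)\&(np.arange(512)[None]<256)/" seg.py; python3 seg.py
```

```text
[[255 255 153]
 [255 148 159]
 [255 127 137]]
tab [283.  179.5] [27. 10.] 90.0 [ 0.4746 -0.187 ] [[np.float64(0.461), np.float64(-0.1915)], [np.float64(0.4614), np.float64(-0.1819)], [np.float64(0.4886), np.float64(-0.1823)], [np.float64(0.4882), np.float64(-0.1922)]]
lid [276.5 166.6] [177.  113.3] 1.1 [ 0.471  -0.1904] [[np.float64(0.5325), np.float64(-0.2981)], [np.float64(0.4038), np.float64(-0.2812)], [np.float64(0.4158), np.float64(-0.0937)], [np.float64(0.5464), np.float64(-0.0886)]]
red [230. 172.] [36. 50.] 90.0 [ 0.4689 -0.24  ] [[np.float64(0.4491), np.float64(-0.264)], [np.float64(0.4514), np.float64(-0.2134)], [np.float64(0.4895), np.float64(-0.2151)], [np.float64(0.4871), np.float64(-0.2676)]]
[ 0.412  -0.2762]
[ 0.4241 -0.099 ]
[ 0.5288 -0.2836]
[ 0.54   -0.1068]
```

```bash
python3 -m pendant '[[[2,2,-40,-1.5,58],[0,0,-40,0,58],[0,0,-36,0,58],[0,0,0,0,58]]]'
python3 - <<'E'
from h import *
c=cam('wrist'); np.savez('pics/w3.npz',**c)
save(c,'w3.png',s=1.5)
o=monitor.get_obs(); print(o['time_s'],o['eef_pos'],o['eef_rot'],o['wrist_force'],o['opening'])
for p in [(0,10,90),(0,-24,86),(0,-76,86),(14,10,104),(-14,10,104)]:
    a=np.radians(-3.8); w=np.array([.474+(p[0]*np.cos(a)-p[1]*np.sin(a))/1e3,-.1913+(p[0]*np.sin(a)+p[1]*np.cos(a))/1e3,p[2]/1e3]); print(p,w.round(4),1.5*px(c,w).round(1))
E
```

```text
time_s: 4.72
eef_pos: [0.4713, -0.2038, 0.1131]
eef_rot: [-0.002, 0.033, 0.999, 0.002]
wrist_force: [-0.5, 0.2, -0.1]
opening: 0.68
4.775 [ 0.47278633 -0.20498662  0.11515764] [-8.05809969e-04  3.32148400e-02  9.99447734e-01  5.93822979e-04] [-0.35147153 -0.38910899  0.83829696] 0.6773654993266531
(0, 10, 90) [ 0.4747 -0.1813  0.09  ] [440.7  332.55]
(0, -24, 86) [ 0.4724 -0.2152  0.086 ] [359.85 328.95]
(0, -76, 86) [ 0.469  -0.2671  0.086 ] [237.9  328.95]
(14, 10, 104) [ 0.4886 -0.1822  0.104 ] [443.85 379.2 ]
(-14, 10, 104) [ 0.4607 -0.1804  0.104 ] [446.7 312.6]
```

View pics/w3.png

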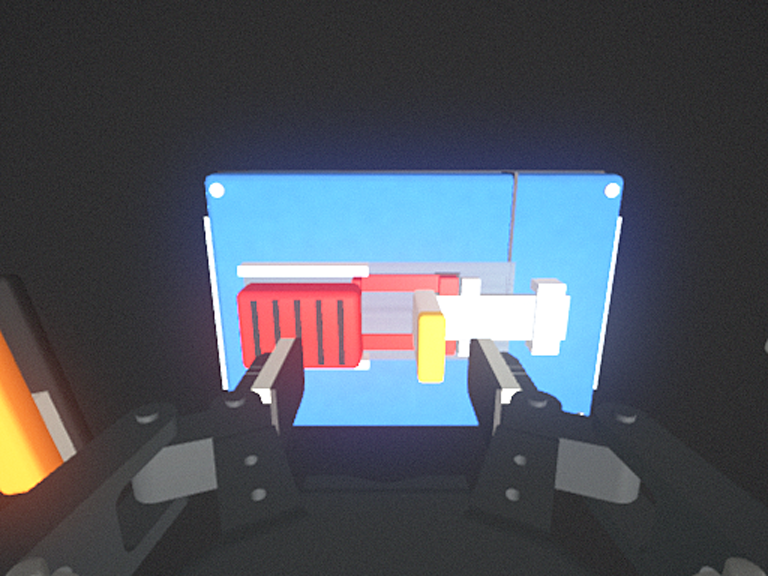

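```bash
python3 -m pendant '[[[0,0,-12,0,58],[0,0,-12,0,58],[0,0,0,0,58]]]';for i in 1; do python3 -m pendant '[[[0,0,-3,0,58],[0,0,0,0,58]]]'; done; python3 -m pendant '[[[0,0,-3,0,58],[0,0,0,0,58]]]'; python3 -m pendant '[[[0,0,-3,0,58],[0,0,0,0,58]]]'
```

```text
time_s: 5.15
eef_pos: [0.4728, -0.2059, 0.0906]
eef_rot: [-0.001, 0.034, 0.999, 0.0]
wrist_force: [-0.3, -0.4, -0.1]
opening: 0.681
time_s: 5.4
eef_pos: [0.4733, -0.2064, 0.0883]
eef_rot: [0.0, 0.034, 0.999, -0.0]
wrist_force: [-0.7, -0.1, 0.4]
opening: 0.678
time_s: 5.65
eef_pos: [0.4732, -0.2063, 0.0851]
eef_rot: [-0.0, 0.034, 0.999, 0.0]
wrist_force: [-1.1, 0.3, 1.3]
opening: 0.679
time_s: 5.9
eef_pos: [0.4731, -0.2062, 0.082]
eef_rot: [-0.0, 0.034, 0.999, 0.0]
wrist_force: [-0.4, -0.3, 0.4]
opening: 0.681
```

```bash
for i in 1; do python3 -m pendant '[[[0,0,-2,0,58],[0,0,0,0,58]]]'; done; python3 -m pendant '[[[0,0,-2,0,58],[0,0,0,0,58]]]'; python3 -m pendant '[[[0,0,-2,0,58],[0,0,0,0,58]]]'; python3 -m pendant '[[[0,0,-2,0,58],[0,0,0,0,58]]]'
```

```text
time_s: 6.15
eef_pos: [0.4734, -0.2064, 0.0804]
eef_rot: [0.0, 0.034, 0.999, -0.0]
wrist_force: [-0.4, -0.4, 1.4]
opening: 0.677
time_s: 6.4
eef_pos: [0.4735, -0.2065, 0.0784]
eef_rot: [0.0, 0.034, 0.999, -0.0]
wrist_force: [-0.6, 0.0, 3.3]
opening: 0.678
time_s: 6.65
eef_pos: [0.4735, -0.2065, 0.0764]
eef_rot: [0.0, 0.034, 0.999, -0.0]
wrist_force: [-1.0, 0.6, 4.4]
opening: 0.681
time_s: 6.9
eef_pos: [0.4734, -0.2065, 0.0744]
eef_rot: [0.0, 0.034, 0.999, -0.0]
wrist_force: [-1.2, 0.2, 5.5]
opening: 0.678
```

```bash
for i in 1; do python3 -m pendant '[[[0,0,-1,0,58],[0,0,0,0,58]]]'; done; python3 -m pendant '[[[0,0,-1,0,58],[0,0,0,0,58]]]'; python3 -m pendant '[[[0,0,-1,0,58],[0,0,0,0,58]]]'
```

```text
time_s: 7.15
eef_pos: [0.4734, -0.2065, 0.0735]
eef_rot: [0.0, 0.034, 0.999, -0.0]
wrist_force: [-1.3, 0.5, 4.6]
opening: 0.68
time_s: 7.4
eef_pos: [0.4736, -0.2066, 0.073]
eef_rot: [0.0, 0.034, 0.999, -0.0]
wrist_force: [-2.9, 1.4, 9.8]
opening: 0.682
time_s: 7.65
eef_pos: [0.4736, -0.2068, 0.0726]
eef_rot: [0.0, 0.034, 0.999, -0.0]
wrist_force: [-4.7, 1.9, 15.7]
opening: 0.677
```

```bash
python3 -m pendant '[[[0,-1,0.4,0,56],[0,0,0,0,56]]]'; python3 -m pendant '[[[0,-1,0.4,0,54],[0,0,0,0,54]]]'
```

```text
time_s: 7.9
eef_pos: [0.4736, -0.2077, 0.073]
eef_rot: [0.0, 0.034, 0.999, -0.0]
wrist_force: [-4.7, 2.0, 15.0]
opening: 0.654
time_s: 8.15
eef_pos: [0.4736, -0.2087, 0.0734]
eef_rot: [0.0, 0.034, 0.999, -0.0]
wrist_force: [-5.7, 2.1, 16.0]
opening: 0.633
```

```bash
python3 -m pendant '[[[-0.3,-1,0.4,0,52],[0,0,0,0,52]]]'; python3 -m pendant '[[[-0.3,-1,0.4,0,50],[0,0,0,0,50]]]';  python3 -m pendant '[[[-0.2,-1,0.4,0,48],[0,0,0,0,48]]]'
```

```text
time_s: 8.4
eef_pos: [0.4734, -0.2097, 0.0739]
eef_rot: [0.0, 0.034, 0.999, -0.0]
wrist_force: [-4.4, 3.6, 15.1]
opening: 0.608
time_s: 8.65
eef_pos: [0.4733, -0.2107, 0.0743]
eef_rot: [0.001, 0.034, 0.999, -0.0]
wrist_force: [-4.0, 2.8, 14.0]
opening: 0.588
time_s: 8.9
eef_pos: [0.4732, -0.2117, 0.0746]
eef_rot: [0.001, 0.034, 0.999, -0.0]
wrist_force: [-2.3, 2.6, 13.6]
opening: 0.564
```

```bash
python3 -m pendant '[[[0,-1,0.3,0,46],[0,0,0,0,46]]]'; python3 -m pendant '[[[0,-1,0.3,0,44],[0,0,0,0,44]]]';  python3 -m pendant '[[[0,-1,0.3,0,42],[0,0,0,0,42]]]'
python3 - <<'E'
from h import *
c=cam('wrist'); np.savez('pics/w4.npz',**c); save(c,'w4.png',crop=(100,100,400,300),s=2.5)
c=cam('scene'); save(c,'s4.png',crop=(170,110,290,200),s=5)
E
```

```text
time_s: 9.15
eef_pos: [0.4732, -0.2127, 0.075]
eef_rot: [0.001, 0.034, 0.999, -0.0]
wrist_force: [-3.2, 3.2, 14.6]
opening: 0.538
time_s: 9.4
eef_pos: [0.4732, -0.2137, 0.0753]
eef_rot: [0.001, 0.034, 0.999, -0.0]
wrist_force: [-2.7, 2.5, 14.5]
opening: 0.518
time_s: 9.65
eef_pos: [0.4731, -0.2147, 0.0756]
eef_rot: [0.001, 0.034, 0.999, -0.0]
wrist_force: [-3.4, 1.9, 13.7]
opening: 0.49
```

View pics/w4.png

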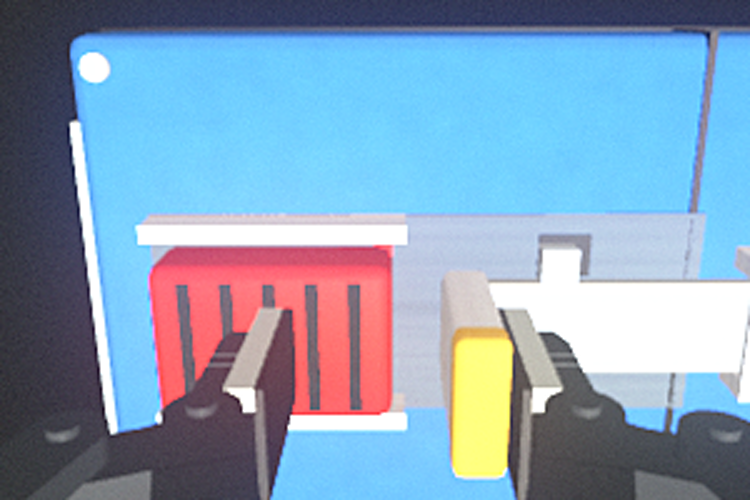

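```bash
python3 -m pendant '[[[0,-1,0.3,0,40],[0,0,0,0,40]]]'; python3 -m pendant '[[[0,-1,0.3,0,38],[0,0,0,0,38]]]';  python3 -m pendant '[[[0,-0.5,0.15,0,37],[0,0,0,0,37]]]'; python3 -m pendant '[[[0,-0.5,0.15,0,36],[0,0,0,0,36]]]'
```

```text
time_s: 10.0
eef_pos: [0.473, -0.2157, 0.0758]
eef_rot: [0.0, 0.034, 0.999, -0.0]
wrist_force: [-4.0, 2.9, 14.9]
opening: 0.473
time_s: 10.25
eef_pos: [0.4729, -0.2166, 0.0761]
eef_rot: [0.0, 0.034, 0.999, -0.0]
wrist_force: [-3.9, 2.3, 14.3]
opening: 0.443
time_s: 10.5
eef_pos: [0.4729, -0.2171, 0.0762]
eef_rot: [0.0, 0.034, 0.999, -0.0]
wrist_force: [-3.1, 2.3, 14.0]
opening: 0.434
time_s: 10.75
eef_pos: [0.4729, -0.2176, 0.0763]
eef_rot: [0.0, 0.034, 0.999, -0.0]
wrist_force: [-4.3, 2.7, 14.4]
opening: 0.421
```

```bash
python3 -m pendant '[[[0,-0.5,0.15,0,35],[0,0,0,0,35]]]'; python3 -m pendant '[[[0,-0.5,0.15,0,34],[0,0,0,0,34]]]';  python3 -m pendant '[[[0,-0.5,0.15,0,33],[0,0,0,0,33]]]'
```

```text
time_s: 11.0
eef_pos: [0.4729, -0.2181, 0.0765]
eef_rot: [0.0, 0.034, 0.999, -0.0]
wrist_force: [-3.7, 2.3, 13.2]
opening: 0.414
time_s: 11.25
eef_pos: [0.4728, -0.2183, 0.0766]
eef_rot: [0.0, 0.034, 0.999, -0.0]
wrist_force: [-3.0, 4.4, 13.9]
opening: 0.405
time_s: 11.5
eef_pos: [0.4729, -0.2181, 0.0767]
eef_rot: [0.0, 0.034, 0.999, 0.0]
wrist_force: [-3.1, 6.8, 14.8]
opening: 0.393
```

Run:
```python
from h import *
c=cam('wrist'); np.savez('pics/w5.npz',**c); save(c,'w5.png',crop=(100,100,400,300),s=2.5)
o=monitor.get_obs(); print(o['eef_pos'],o['wrist_force'])
a=np.radians(-3.8)
for p in [(14,-10,104),(-14,-10,104),(14,-20,104),(-14,-20,104),(-18,-24,78),(-18,-76,78)]:
    w=np.array([.474+(p[0]*np.cos(a)-p[1]*np.sin(a))/1e3,-.1913+(p[0]*np.sin(a)+p[1]*np.cos(a))/1e3,p[2]/1e3]); print(p,(px(c,w)-100)*2.5)
print(find(c,'wrist','blue_bolt_tab'))
```

```text
[ 0.47289361 -0.2181221   0.0767064 ] [-3.61188793  7.29357684 14.66308409]
(14, -10, 104) [485.49552859 466.41372025]
(-14, -10, 104) [491.15763032 329.47248003]
(14, -20, 104) [432.18540714 466.45142598]
(-14, -20, 104) [434.60308964 329.5030875 ]
(-18, -24, 78) [408.69973933 258.98051811]
(-18, -76, 78) [161.2048814  259.09329144]
[(array([ 0.476 , -0.1986,  0.0916]), 0.79)]
```

View pics/w5.png

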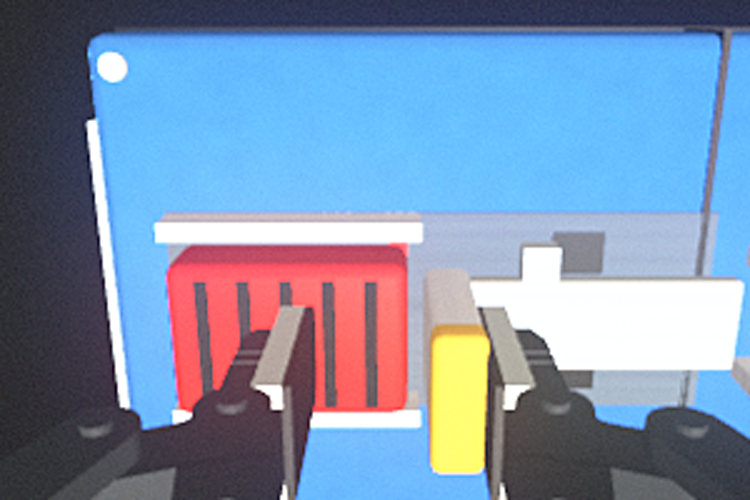

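```bash
python3 -m pendant '[[[0,1,-0.2,0,36],[0,1,-0.2,0,38],[0,0,0,0,38],[0,0,5,0,38],[0,0,5,0,38],[0,0,8,0,38],[0,0,15,0,38],[0,0,20,0,38]]]'; python3 -m pendant '[[[0,0,40,0,38],[0,0,25,0,38],[0,0,0,0,38],[0,0,0,0,38]]]'
python3 - <<'E'
from h import *
c=cam('wrist'); np.savez('pics/w6.npz',**c); save(c,'w6.png',s=1.5)
o=monitor.get_obs(); print(o['time_s'],o['eef_pos'],o['wrist_force'])
for t in ['blue_box','blue_catch_top','blue_bolt_tab','vial_mid']: print(t,find(c,'wrist',t))
c=cam('top')
for t in ['blue_box','vial_mid','grey_bolt_tab']: print(t,find(c,'top',t))
c=cam('scene')
for t in ['blue_box','blue_catch_top','blue_bolt_tab','vial_mid']: print(t,find(c,'scene',t))
save(c,'s6.png',crop=(170,110,350,245),s=4)
E
```

```text
time_s: 12.6
eef_pos: [0.472, -0.2166, 0.1287]
eef_rot: [-0.001, 0.034, 0.999, 0.0]
wrist_force: [0.7, -1.1, 0.7]
opening: 0.447
time_s: 13.1
eef_pos: [0.472, -0.2165, 0.1925]
eef_rot: [-0.0, 0.034, 0.999, 0.0]
wrist_force: [-0.7, 0.3, -0.4]
opening: 0.446
13.15 [ 0.47175766 -0.21632258  0.19200811] [ 0.18982176  0.75716574 -0.96421151]
blue_box [(array([ 0.4754, -0.1967,  0.0017]), 0.55)]
blue_catch_top []
blue_bolt_tab [(array([ 0.4735, -0.1985,  0.0925]), 0.86)]
vial_mid [(array([ 0.5267, -0.1406,  0.0831]), 0.77)]
blue_box [(array([ 0.4777, -0.1958,  0.0016]), 0.59)]
vial_mid [(array([ 0.5269, -0.1403,  0.0787]), 0.57)]
grey_bolt_tab [(array([0.496 , 0.1522, 0.0911]), 0.65), (array([ 0.5215, -0.4335,  0.0018]), 0.44)]
blue_box [(array([ 4.736e-01, -1.870e-01,  3.000e-04]), 0.84)]
blue_catch_top [(array([ 0.4725, -0.2391,  0.0892]), 0.46)]
blue_bolt_tab [(array([ 0.4742, -0.1859,  0.0005]), 0.66), (array([ 0.4745, -0.2023,  0.0867]), 0.49)]
vial_mid [(array([ 0.5287, -0.1373,  0.083 ]), 0.51)]
```

View pics/w6.png

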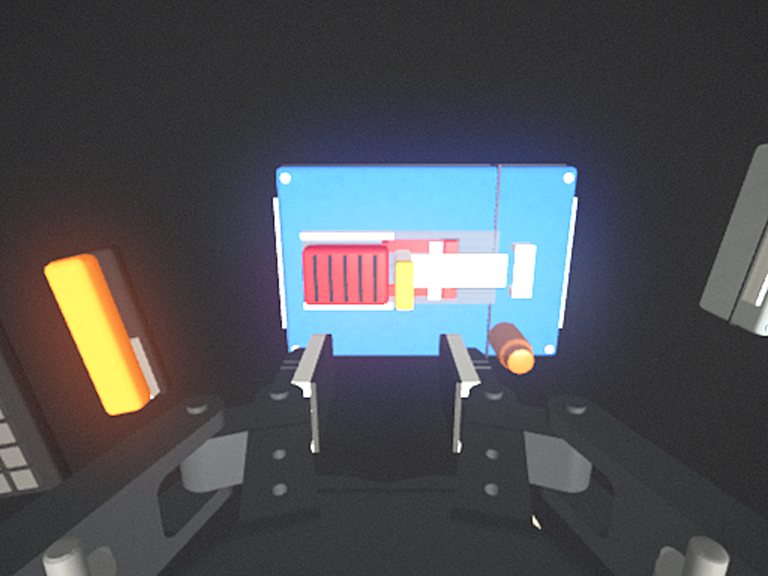

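View pics/s6.png

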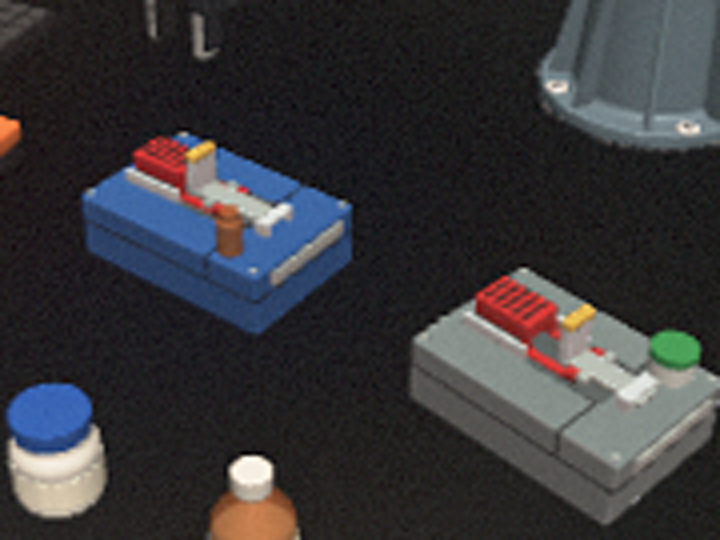

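Run:
```python
from h import *
c=dict(np.load('pics/w6.npz'))
a=np.radians(-3.8)
for p in [(285,178),(568,178),(296,350),(550,350)]: print(ray_z(c,p[0]/1.5,p[1]/1.5,.06)[:2].round(4))
im=c['img'].astype(int); m=(im[...,0]>170)&(im[...,1]>150)&(im[...,2]<im[...,1]-50); m[:,300:]=0; m[:,:250]=0; m[:160]=0;m[215:]=0
y,x=np.nonzero(m); print(x.min(),x.max(),y.min(),y.max())
t=ray_z(c,(x.min()+x.max())/2,(y.min()+y.max())/2,.104)[:2]; print('tab',t)
d=t-[.474,-.1913]; print('box xy',d@[np.cos(a),np.sin(a)],d@[-np.sin(a),np.cos(a)])
```

```text
[ 0.412  -0.2759]
[ 0.4238 -0.0991]
[ 0.5292 -0.2836]
[ 0.5412 -0.1059]
263 275 174 205
tab [ 0.47302698 -0.20682691]
box xy 5.8150168711740735e-05 -0.015557260814113953
```

```bash
python3 -c "
from bench import order; print(order.hand_in())"
```

```text
the job is handed in; nothing more can be done
None
```

The blue box is unbolted and the job is handed in, at about 13.5 s of the 38 s allowed.

**What I did:** I pressed the blue catch onto its stop with one fingertip. I held it there with 13–16 N while the other fingertip pushed the bolt tab 20 mm, until the force rose at the bolt's stop. Then I backed off the tab and lifted clear.

**Last checks:**
- **Bolt:** the tab centre went from about +5 mm to −15.6 mm on the box, which is the full travel.
- **Catch:** it looks sprung up in both the wrist and scene views. The scene network puts its top at z 0.089 m, against 0.086 m expected when up. The wrist network did not report it in the last picture.
- **Blue box:** the lid screws measure within about 1 mm of where they were before.
- **Everything else:** the vial is standing. The grey box still looks bolted with its pot in place.
- **Disagreement:** one scene-network candidate placed the bolt tab at z ≈ 0. I treated it as false because the pictures and the other readings disagree with it.

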